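Free the tray holder's keeper and peel off the top pulp tray

TASK

Fetch one clean tray from the tray holder: turn its black clamp knob clockwise to free the keeper, slide the keeper fully back off the stack, and take the top pulp tray by its thumb tab. The trays cling together, so peel it - lift the tab corner first, tipping the tray up while its far end still sits in the stack, and only then lift it away, leaving the next tray seated. Finish still holding that one tray up, level and still, with its underside at least 20 cm above the worktop, and leave the other things where they are.

Things in the scene. Friction and masses are not known exactly. Their poses are not given: they have to be found in the camera images.
- tray_holder: Fixed grey sheet-metal tray holder, base 8 mm high, x from -167 to +107 mm, 142 mm wide; low guides (to 64 mm, flared to 70 mm) round a stack of five nested grey moulded-pulp trays, the lower three seated fast. Origin on the worktop under the stack's centre; x to the far end, y to the left, z up.
- keeper (a joint): Aluminium keeper, a carriage at the holder's near end (centre x -112, y +25 mm; top plate 34 mm wide, 82 to 87 mm above the worktop); its lip reaches 10 mm over the top tray's near rim, 2 mm above it. In m: 0 = over the stack, 0.036 = fully back; slides along the holder's -x with about 2 N, pulled by the knob that rides on it, once the knob is turned about 1 rad.
- clamp_knob (a joint): Black clamp knob on top of the keeper, axis upright: wing bar 40 mm long, 12 mm thick, its top 26 mm above the keeper's plate (113 mm above the worktop). Value in rad, 0 = locked (bar along the holder's x), grows clockwise seen from above, stop at 1.45 (free); about 0.1 N m.
- knob_grip (a point): Centre of the wing bar of the clamp knob, on its axis, 10 mm below its top; its x axis runs along the bar and turns with it.
- tray_top: Top tray, grey pulp, 60 g, 180x120x32 mm, rim skirt 10 mm deep, thumb tab 32 mm long at the near (-x) right (-y) corner; origin: centre of its underside, axes as the holder's. Its side walls near the far end (x +50) cling to the next tray with about 1.5 N until raised 6 mm there: tip it 0.2 rad about its far rim; walls have 2 mm play, so draw it a few mm towards the tab as it tips.
- top_tab (a point): Point on the upper face of the top tray's thumb tab (80 mm above the worktop), 15 mm from its tip; the tab is 24 mm wide (across y), 6 mm thick. The third tray's tab lies 20 mm below its upper face. Grip it across its 24 mm.
- top_far_corner (a point): Point on the upper face of the top tray's rim at the corner diagonally across from the tab (far end, left).
- tray_next: The next tray, alike but turned half round (its tab is at the far end, left), 100 g, loose; nested under the top one, rims 10 mm apart. Origin at the centre of its underside, 38 mm above the worktop at the start, axes as the holder's.
- med_bottle: Brown medicine bottle, 46 x 47 x 85 mm, standing to the left of the holder's far end; origin at the centre of its underside. Bystander.
- label_roll: Roll of blank white labels, 72 mm across, 45 mm high, lying flat to the right of the holder; origin at the centre of its underside. Bystander.
- oximeter: Small blue and white finger oximeter, 60 x 54 x 30 mm, to the right of the holder's far end; origin at the centre of its underside. Bystander.

How it is judged:
By the outcome, as a careful person would: the job done as asked, in the order asked, and still so for the second after the job is handed in, while the arm keeps its last pose, push and grip.
It also fails if it takes over 48 s, if anything falls off the work surface, if the arm or the gripper's body presses on something with over 40 N, if the wrist force passes 120 N, or if a joint passes its speed limit or range.

ROBOT

A 6-joint arm with a two-finger parallel gripper is mounted at the origin on a cart in front of the work surface, level with it; the furniture and walls round the work are solid. World frame = base frame: x ahead of the robot, y to its left, z up, the work surface at z = 0. Lengths are in mm, angles in degrees, forces in N, time in s.
With the tool pointing down it reaches from about 350 to 850 mm from the base axis. Payload 8.1 kg.
Tool frame: the origin (TCP) lies at the very end of the fingers, on their centre line; the grasp point (between the pads) lies 19 mm behind it; z points along the fingers, y is the line along which they close (so a half turn about z gives the same grasp; the last joint's range is limited). The gripper opens to 85 mm and grips with 20 to 120 N. Pads are 22 mm wide; open, the fingers measure 114 mm over their backs; the gripper's body (76 mm by 85 mm) begins 54 mm behind the grasp point. The pads swing forward as they close: fully open they stand 13 mm farther back than shut.
Start: joints at [-79.607, 7.471, 85.268, -0, 87.261, -4.893], TCP at [158.208, -578.771, 231.292] pointing down, gripper open.
Joint ranges: [-169.43, 169.43], [-51.17, 129.36], [1.28, 143.12], [-76.62, 256.62], [0, 156.53], [-152.29, 152.29]. Speed limits (degrees/s): [136.94, 136.94, 159.86, 180, 180, 180].

INTERFACE

Orientations are given as [roll, pitch, yaw] about the fixed x, y, z axes, in that order (R = Rz(yaw) Ry(pitch) Rx(roll)).
In Python, from bench import status, viewer, job gives the robot as it stands.
- The arm moves only by the tool arm_command, never from a script. Its argument "targets" is a list that holds one entry, the list of rows, each a list of 7 numbers: the shift along the world's x, y, z in m, then the turn, a rotation vector about the world's x, y, z in rad, then the opening, from -1 (shut) to 1 (fully open). In form: [[[dx, dy, dz, rx, ry, rz, gripper], ...]]. A call has 1 to 10 rows; each row shifts and turns the commanded pose from where the row before left it; what a row does not reach is not made up. A row lasts 1/8 s, in which the tool goes at most 62.5 mm and 10.7 degrees, less where a joint would pass 70% of its speed; a pose out of reach is approached as far as the arm can. A call with a gripper value outside its range is refused whole. The fingers move at their own pace and stop on an object; "force" is the grip in N (left out, the last holds). Time passes only in rows, so rows that do not move let the fingers close. It gives the time, the measured TCP pose, the force, the opening and the grip force at its end, in the units of the state.
- status.sense(): the state, without advancing time (a new reading comes with each control period).
- viewer.snapshot(name): name is "scene" or "top" or "wrist"; returns the picture (400x640x3 uint8, red, green, blue); there is no depth.
- viewer.camera_model(name): a dict with "vertical_fov" (degrees; the focal length in pixels is half the picture's height over the tangent of half this angle, whatever the lens; pixels are square), "cx", "cy" (the principal point, pixels), "k1" (the pictures are not rectified: a ray, as slopes to the right and down, at radius r is drawn at 1 + k1 r^2 times it, then the intrinsics apply), "xyz" and "attitude" of the camera in the world. Camera axes: x right, y down, z forward; pixel columns grow to the right and rows downward; lengths in mm; the calibration is good to about 2 mm. A picture is of the moment at which its call begins: read the wrist's pose just before it. camera_model takes no time and is no camera call; for the wrist camera it gives the pose at the moment of the call.
- job.hand_in(): hands the job in; it is judged then, once.
The state is a dict: "time": time; "joint_pos": joint angles; "qd": joint speeds; "joint_efforts": joint torques, N m; "tool_pos": TCP position; "tcp_rot": TCP orientation; "ft_force": force on the tool from outside, world axes, zero at the start; "wrist_torque": the same for the moment, N m; "finger_gap": finger opening in mm; "grip_force": force on a finger pad.
Only numpy, scipy, OpenCV 4.12 (cv2) and the standard library are available. Lean on these libraries where they do the work, as an engineer would, in place of code of your own. Each camera call takes 0.05 s, during which the arm holds its last target. There are 200 camera calls.

## Working session

There is one attempt and no reset: what is moved stays moved. The work goes in short steps, Python scripts to look and compute and a tool call to move; the robot and the scene stay as the last step left them, time stands still between calls to the robot, and variables do not carry over. Pictures are saved under pics/ and viewed, at most 10 in all, crops included, and the job is handed in when it is done.

Besides the shell and the picture viewer there is one more tool, called after "Call:" as name(argument=value, ...) on one line, values as JSON. arm_command: Moves the arm, as the interface text tells. Its arguments: {"type":"object","properties":{"targets":{"type":"array"},"force":{"type":"number"}},"required":["targets"]}

```bash
mkdir -p pics; cat > h.py <<'E'
import numpy as np, cv2
from scipy.spatial.transform import Rotation as R
from bench import status, viewer, job
def snap(n,f=None):
    m=viewer.camera_model(n); p=viewer.snapshot(n)
    if f: cv2.imwrite('pics/'+f,p[:,:,::-1])
    return p,m
def K(m):
    f=200/np.tan(np.radians(m['vertical_fov'])/2); return np.array([[f,0,m['cx']],[0,f,m['cy']],[0,0,1]])
def rot(m):
    a=np.array(m['attitude']); return a if a.shape==(3,3) else R.from_euler('xyz',a,degrees=True).as_matrix()
def ray(m,uv):
    k=K(m); d=(np.array(uv,float)-[m['cx'],m['cy']])/k[0,0]; s=d.copy()
    for _ in range(30): s=d/(1+m['k1']*(s@s))
    v=rot(m)@np.array([s[0],s[1],1]); return np.array(m['xyz'],float),v/np.linalg.norm(v)
def onz(m,uv,z):
    o,v=ray(m,uv); return o+v*(z-o[2])/v[2]
def tri(m1,u1,m2,u2):
    o1,a=ray(m1,u1);o2,b=ray(m2,u2)
    t=np.linalg.lstsq(np.c_[a,-b],o2-o1,rcond=None)[0]
    p,q=o1+a*t[0],o2+b*t[1]; return (p+q)/2,np.linalg.norm(p-q)
def proj(m,X):
    c=rot(m).T@(np.array(X,float)-m['xyz']); s=c[:2]/c[2]; s=s*(1+m['k1']*(s@s)); return s*K(m)[0,0]+[m['cx'],m['cy']]
E
python3 - <<'E'
from h import *
a,m=snap('scene','s0.png'); b,n=snap('top','t0.png'); print(m,n); print(status.sense())
cv2.imwrite('pics/st0.png',np.vstack([cv2.resize(x,(480,300)) for x in (a,b)])[:,:,::-1])
E
```

```text
{'vertical_fov': 54.200448601920655, 'cx': 320.29198836163107, 'cy': 201.68837503259948, 'k1': -0.0117311352199899, 'xyz': array([  54.84701259, -986.82859148,  466.61228467]), 'attitude': array([-115.22468574,   -0.63562629,  -37.16866107])} {'vertical_fov': 53.322764309685134, 'cx': 321.37129500153645, 'cy': 202.54394272033525, 'k1': -0.05995671133792014, 'xyz': array([ 420.87117881, -388.99127881,  948.32560622]), 'attitude': array([-172.96004229,    1.03020394,  -90.86751723])}
{'time': 0.1, 'joint_pos': array([-7.96097115e+01,  7.51124642e+00,  8.53232103e+01,  1.29294510e-03,
        8.72622596e+01, -4.89381059e+00]), 'qd': array([-0.00715478, -0.1725288 , -0.16770786,  0.02195436, -0.02907121,
       -0.00821212]), 'joint_efforts': array([ 3.27910704e-03, -5.70949566e+01, -5.01943409e+01, -1.02543513e-04,
        8.08174373e-03, -2.13105506e-05]), 'tool_pos': array([ 158.09483561, -578.27988483,  230.34285118]), 'tcp_rot': array([-1.79903746e+02, -9.53745161e-03,  1.52840282e+01]), 'ft_force': array([ 0.04169125, -0.387162  ,  0.25488295]), 'wrist_torque': array([0.03934074, 0.06974014, 0.00839118]), 'grip_force': 0.0, 'finger_gap': 85.38211663701927}
```

View pics/t0.png

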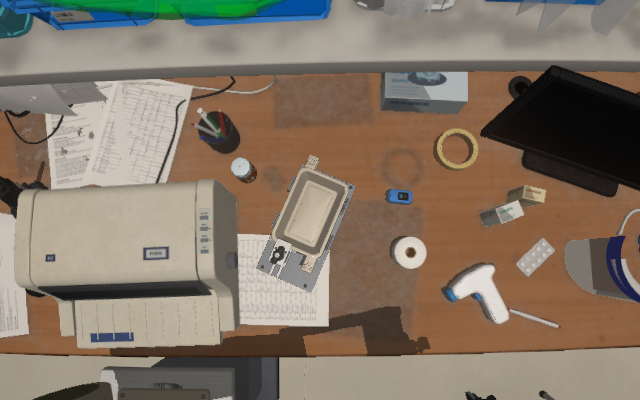

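View pics/s0.png

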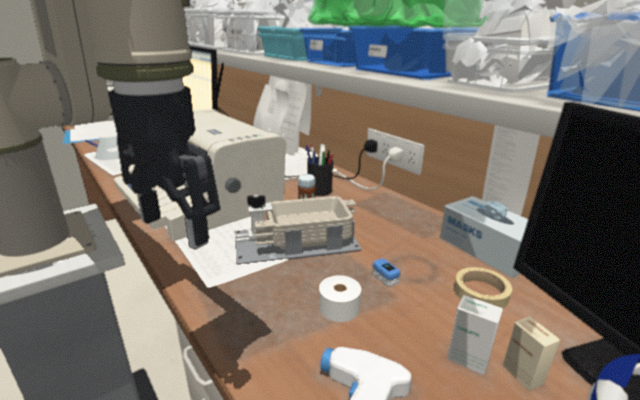

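The top view shows the holder centred near (305,220), with the knob at (278,255), the near-right tab at (307,263), the printer edge at x≈238 and the label roll at (409,252). In the scene view the knob is at about (257,201).

```bash
python3 - <<'E'
from h import *
a=cv2.imread('pics/t0.png'); s=cv2.imread('pics/s0.png')
c=cv2.resize(a[145:300,235:375],None,fx=4,fy=4,interpolation=cv2.INTER_CUBIC)[:600]
d=cv2.resize(s[180:270,225:365],None,fx=4,fy=4,interpolation=cv2.INTER_CUBIC)
cv2.imwrite('pics/c0.png',c)
n=viewer.camera_model('top'); m=viewer.camera_model('scene')
for nm,uv,z in [('knob',(278,255),113),('tab',(307,263),80),('fartab',(312,162),70),('baseNL',(258,268),8),('baseNR',(308,290),8),('printer',(238,240),150),('bottle',(243,170),85),('roll',(409,252),45)]: print(nm,onz(n,uv,z).round(1))
# knob by dark mask, both views
def blob(im,x0,x1,y0,y1):
    g=im[y0:y1,x0:x1].max(2)<50
    k,l,st,ce=cv2.connectedComponentsWithStats(g.astype(np.uint8)); 
    for i in range(1,k): 
        if st[i,4]>15: print(st[i]+[x0,y0,0,0,0],ce[i]+[x0,y0])
blob(a,262,298,238,272); blob(s,240,275,185,215)
print(tri(n,(278,255),m,(257,199)))
E
```

```text
knob [ 415.5 -283.3  113. ]
tab [ 397.3 -342.    80. ]
fartab [ 622.  -355.1   70. ]
baseNL [ 385.2 -222.9    8. ]
baseNR [ 333.  -339.7    8. ]
printer [ 446.7 -207.4  150. ]
bottle [ 603.6 -202.2   85. ]
roll [ 417.1 -570.    45. ]
[248 197  17  11 138] [255.78985507 201.24637681]
(array([ 416.8561834 , -283.03278975,  104.39297018]), np.float64(3.1766043109114057))
```

View pics/c0.png

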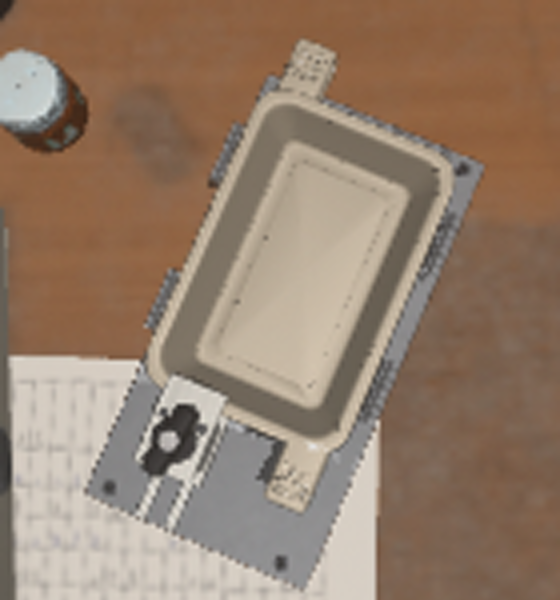

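The crop shows the knob centre at (170,438), i.e. (277.5,254.5) in the full image, with its bar along the holder axis. The tab spans about (295,475) in the crop, and the base corners are clear.

```bash
python3 - <<'E'
from h import *
n=viewer.camera_model('top'); m=viewer.camera_model('scene')
u=lambda x,y:(235+x/4-.4,145+y/4-.4)
NL,NR,FR=[onz(n,u(*p),8) for p in [(85,491),(305,590),(484,164)]]
print(NL,NR,FR,np.linalg.norm(NL-NR),np.linalg.norm(FR-NR))
d=FR-NR; e=NL-NR
print(np.degrees(np.arctan2(d[1],d[0])),np.degrees(np.arctan2(-e[0],e[1])))
yaw=np.arctan2(d[1]+e[1]*0,d[0]); X=np.array([np.cos(yaw),np.sin(yaw),0]);Y=np.array([-X[1],X[0],0])
O=NR+167*X+71*Y; O2=FR-107*X+71*Y; print('O',O,O2)
O=(O+O2)/2
k=onz(n,u(170,438),113);t=onz(n,u(292,478),80)
for p in (k,t): print(p,(p-O)@X,(p-O)@Y)
w=viewer.camera_model('wrist'); s=status.sense(); T=R.from_euler('xyz',s['tcp_rot'],degrees=True).as_matrix()
print(w, T.T@(w['xyz']-s['tool_pos']),T.T@rot(w))
E
```

```text
[ 386.72363732 -217.77810409    8.        ] [ 328.10135237 -346.22946879    8.        ] [ 576.62069478 -456.23921289    8.        ] 141.1960530087093 271.77933576197375
-23.877088996189638 -24.53087889129814
O [ 509.54789935 -348.9035277     8.        ] [ 507.51728869 -348.00465618    8.        ]
[ 417.41779765 -281.45832447  113.        ] -110.43509407443716 24.380914113884856
[ 394.88994536 -343.22391118   80.        ] -106.03369487115039 -41.21725289557547
{'vertical_fov': 62.95576902068749, 'cx': 321.1880866237856, 'cy': 200.69229909544114, 'k1': 0.019409532740985516, 'xyz': array([ 236.97107201, -556.58660049,  373.12665978]), 'attitude': array([ 1.61441622e+02,  1.14739920e-01, -7.47110800e+01])} [  81.82866457   -0.37375447 -142.76976297] [[ 8.50435965e-05 -9.47946813e-01 -3.18428694e-01]
 [ 9.99999944e-01  1.83361611e-04 -2.78786004e-04]
 [ 3.22661903e-04 -3.18428653e-01  9.47946775e-01]]
```

Call:
arm_command(targets=[[[0.0185,0.0212,-0.002,0,0,0.175,1],[0.0185,0.0212,-0.002,0,0,0.175,1],[0.0185,0.0212,-0.002,0,0,0.175,1],[0.0185,0.0212,-0.002,0,0,0.175,1],[0.0185,0.0212,-0.002,0,0,0.175,1],[0.0185,0.0212,-0.002,0,0,0.175,1],[0.0185,0.0212,-0.002,0,0,0.175,1]]])

```text
time: 0.98
tool_pos: [288.1, -429.3, 216.7]
tcp_rot: [-180.0, -0.0, 85.8]
ft_force: [-0.5, 0.4, 0.2]
finger_gap: 85.4
grip_force: 0.0
```

Call:
arm_command(targets=[[[0.0185,0.0212,-0.002,0,0,0.175,0.2],[0.0185,0.0212,-0.002,0,0,0.175,0.2],[0.0185,0.0212,-0.002,0,0,0.175,0.2],[0.0185,0.0212,-0.002,0,0,0.175,0.2],[0.0185,0.0212,-0.002,0,0,0.175,0.2],[0.0185,0.0212,-0.002,0,0,0.175,0.2],[0.0185,0.0212,-0.002,0,0,0.175,0.2],[0,0,0,0,0,0,0.2]]])

```text
time: 1.98
tool_pos: [417.8, -280.4, 202.6]
tcp_rot: [180.0, -0.1, 155.9]
ft_force: [0.1, -0.6, 0.1]
finger_gap: 50.6
grip_force: 0.0
```

```bash
python3 - <<'E'
from h import *
s=status.sense(); a,w=snap('wrist','w1.png'); print(s['tool_pos'],s['tcp_rot'],s['finger_gap'],s['time'],w['xyz'])
for nm,X in [('knob',(417.4,-281.5,113)),('tab',(395,-343,80))]: print(nm,proj(w,X))
E
```

```text
[ 417.77019435 -280.44723733  202.63408151] [ 1.79961643e+02 -6.40826783e-02  1.55854815e+02] 50.64645494305268 1.975 [ 343.2523184  -246.79127553  345.51477875]
knob [319.26182906 206.21691552]
tab [243.01504462 198.61076917]
```

View pics/w1.png

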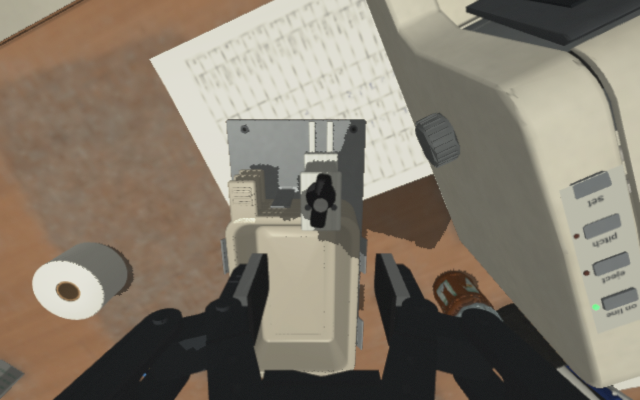

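The wrist view shows the knob hub at (320,203) with its bar vertical in the image. The tab is at about (243,200), and the fingers straddle the view symmetrically.

```bash
python3 - <<'E'
from h import *
w=viewer.camera_model('wrist'); n=viewer.camera_model('top')
a=cv2.imread('pics/w1.png'); g=(a[160:240,300:345].max(2)<60).astype(np.uint8)
k,l,st,ce=cv2.connectedComponentsWithStats(g); i=1+st[1:,4].argmax(); print(st[i],ce[i]+[300,160])
print(cv2.minAreaRect(cv2.findNonZero((l==i).astype(np.uint8))))
print(tri(w,(320,204),n,(277.1,254.1)), onz(w,(320,204),113))
print(onz(w,(322,175),113),onz(w,(318,228),113))
c=cv2.resize(a[140:260,205:375],None,fx=4,fy=4,interpolation=cv2.INTER_CUBIC); cv2.imwrite('pics/c1.png',c)
E
```

```text
[  5  14  31  54 926] [320.19330454 198.74190065]
((20.0, 40.5), (53.0, 30.0), 90.0)
(array([ 417.05340373, -281.38060801,  109.22000624]), np.float64(1.0700471090148937)) [ 415.50829894 -281.22506044  113.        ]
[ 395.67854488 -270.61971892  113.        ] [ 432.72133168 -290.73204519  113.        ]
```

View pics/c1.png

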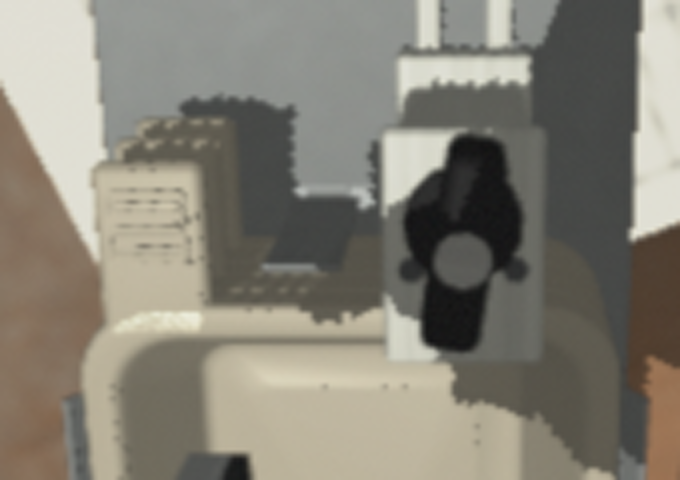

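Call:
arm_command(targets=[[[-0.0013,-0.0009,-0.028,0,0,0,0.0],[0,0,-0.028,0,0,0,0.0],[0,0,-0.028,0,0,0,0.0],[0,0,-0.0185,0,0,0,0.0],[0,0,-0.0085,0,0,0,0.0],[0,0,0,0,0,0,-0.5],[0,0,0,0,0,0,-1],[0,0,0,0,0,0,-1],[0,0,0,0,0,0,-1],[0,0,0,0,0,0,-1]]], force=45)

```text
time: 3.28
tool_pos: [416.5, -280.9, 93.4]
tcp_rot: [179.8, -0.0, 155.7]
ft_force: [-0.9, 12.8, 6.3]
finger_gap: 11.1
grip_force: 47.3
```

```bash
python3 - <<'E'
from h import *
n=viewer.camera_model('top'); s=status.sense(); print(s['ft_force'],s['wrist_torque'],s['tool_pos'],s['tcp_rot'])
w=dict(n); w.update(vertical_fov=62.95576902068749,cx=321.1880866237856,cy=200.69229909544114,k1=0.019409532740985516,xyz=np.array([343.2523184,-246.79127553,345.51477875]))
T=R.from_euler('xyz',[179.961643,-.0640827,155.854815],degrees=True).as_matrix()@np.array([[0,-.947947,-.318429],[1,0,0],[0,-.318429,.947947]])
w['attitude']=T
u=lambda x,y:(235+x/4-.4,145+y/4-.4); v=lambda x,y:(205+x/4-.4,140+y/4-.4)
print(proj(w,(417.4,-281.5,113)))
X=np.array([.912,-.41,0]);Y=np.array([.41,.912,0]);O=np.array([508.5,-348.5,0])
for a,b in [((265,495),(95+108,162)),((305,511),(95,165)),((286,503),(149,163))]:
  p,e=tri(n,u(*a),w,v(*b)); q=onz(w,v(*b),80); r=onz(n,u(*a),80)
  print(p.round(1),e.round(2),q.round(1),r.round(1),[((z-O)@X).round(1) for z in(p,q,r)],[((z-O)@Y).round(1) for z in(p,q,r)])
E
```

```text
[-0.88818753 12.81060188  6.26780457] [ 2.08508078  0.1846892  -0.06266479] [ 416.51763993 -280.92183262   93.409908  ] [ 1.79812920e+02 -4.50933583e-02  1.55681425e+02]
[319.20329554 205.77332143]
[ 386.  -328.    73.6] 0.55 [ 385.2 -325.9   80. ] [ 386.  -328.5   80. ] [np.float64(-120.2), np.float64(-121.7), np.float64(-119.9)] [np.float64(-31.5), np.float64(-29.9), np.float64(-32.0)]
[ 377.1 -349.6   73. ] 0.66 [ 376.5 -346.8   80. ] [ 377.2 -350.    80. ] [np.float64(-119.4), np.float64(-121.0), np.float64(-119.2)] [np.float64(-54.9), np.float64(-52.6), np.float64(-55.2)]
[ 381.6 -339.2   71.9] 0.78 [ 380.8 -336.3   80. ] [ 381.6 -339.8   80. ] [np.float64(-119.6), np.float64(-121.5), np.float64(-119.3)] [np.float64(-43.6), np.float64(-41.3), np.float64(-44.1)]
```

Call:
arm_command(targets=[[[0.0003,0.0006,0,0,0,-0.16,-1],[0,0,0,0,0,-0.16,-1],[0,0,0,0,0,-0.16,-1],[0,0,0,0,0,-0.16,-1],[0,0,0,0,0,-0.16,-1],[0,0,0,0,0,-0.16,-1],[0,0,0,0,0,-0.16,-1],[0,0,0,0,0,-0.16,-1],[0,0,0,0,0,-0.14,-1],[0,0,0,0,0,0,-1]]])

```text
time: 4.53
tool_pos: [416.9, -280.5, 93.4]
tcp_rot: [180.0, -0.2, 74.2]
ft_force: [0.7, 11.2, 5.1]
finger_gap: 11.0
grip_force: 47.7
```

Call:
arm_command(targets=[[[-0.0055,0.0025,0,0,0,0,-1],[-0.0055,0.0025,0,0,0,0,-1],[-0.0055,0.0025,0,0,0,0,-1],[-0.0055,0.0025,0,0,0,0,-1],[-0.0055,0.0025,0,0,0,0,-1],[-0.0055,0.0025,0,0,0,0,-1],[-0.0012,0.0005,0,0,0,0,-1],[0,0,0,0,0,0,-1]]])

```text
time: 5.52
tool_pos: [383.8, -265.7, 93.5]
tcp_rot: [179.8, -0.1, 74.3]
ft_force: [6.8, 6.7, -3.0]
finger_gap: 11.0
grip_force: 47.0
```

Call:
arm_command(targets=[[[-0.001,0.0005,0,0,0,0,-1],[0,0,0,0,0,0,-1]]])

```text
time: 5.78
tool_pos: [383.7, -265.7, 93.5]
tcp_rot: [179.7, -0.1, 74.3]
ft_force: [12.3, 5.9, -6.8]
finger_gap: 10.7
grip_force: 46.4
```

Call:
arm_command(targets=[[[0.001,-0.0005,0,0,0,0,0.0],[0,0,0,0,0,0,0.0],[0,0,0,0,0,0,0.0],[0,0,0.01,0,0,0,0.0],[0,0,0.03,0,0,0,0.0],[0,0,0.03,0,0,0,0.0],[0,0,0.03,0,0,0,0.0]]])

```text
time: 6.65
tool_pos: [382.0, -266.9, 194.1]
tcp_rot: [180.0, 0.0, 74.3]
ft_force: [0.8, -0.8, -0.1]
finger_gap: 42.6
grip_force: 0.0
```

Call:
arm_command(targets=[[[0.0012,-0.0098,0,0,0,0.158,0.1],[0.0012,-0.0098,0,0,0,0.158,0.1],[0.0012,-0.0098,0,0,0,0.158,0.1],[0.0012,-0.0098,0,0,0,0.158,0.1],[0.0012,-0.0098,0,0,0,0.158,0.1],[0.0012,-0.0098,0,0,0,0.158,0.1],[0.0012,-0.0098,0,0,0,0.158,0.1],[0.0012,-0.0098,0,0,0,0.158,0.1],[0,0,0,0,0,0.158,0.1],[0,0,0,0,0,0,0.1]]])

```text
time: 7.9
tool_pos: [391.6, -345.4, 192.9]
tcp_rot: [-180.0, 0.0, 155.7]
ft_force: [-0.5, 0.4, 0.4]
finger_gap: 46.7
grip_force: 0.0
```

```bash
python3 - <<'E'
from h import *
s=status.sense(); a,w=snap('wrist','w2.png'); print(s['tool_pos'],s['tcp_rot'],s['finger_gap'],s['time'],s['ft_force']); np.save('w2.npy',w,allow_pickle=True)
cv2.imwrite('pics/c2.png',cv2.resize(a[110:310,210:476],None,fx=3,fy=3,interpolation=cv2.INTER_CUBIC)[:,:,::-1][:600,:798])
E
```

```text
[ 391.60275291 -345.38704512  192.93414239] [-1.79987412e+02  2.25412693e-02  1.55706641e+02] 46.736603232222265 7.9 [-0.54093239  0.36421053  0.42630294]
```

View pics/c2.png

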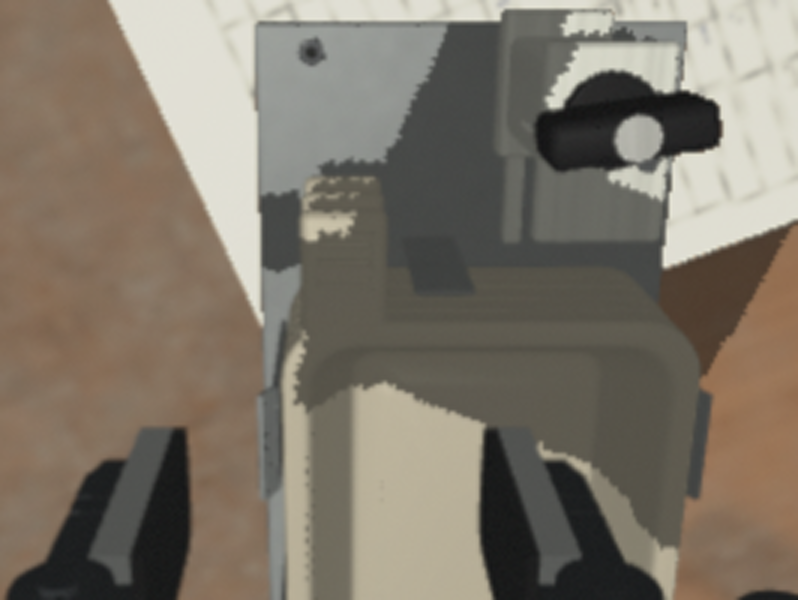

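The keeper is fully back and the knob bar is across the holder. The top tab's tip edge is at crop row ≈211, between columns 301 and 386.

```bash
python3 - <<'E'
from h import *
w2=np.load('w2.npy',allow_pickle=True).item(); n=viewer.camera_model('top')
w1=dict(w2); w1['xyz']=np.array([343.2523184,-246.79127553,345.51477875])
w1['attitude']=R.from_euler('xyz',[179.961643,-.0640827,155.854815],degrees=True).as_matrix()@np.array([[0,-.947947,-.318429],[1,0,0],[0,-.318429,.947947]])
c=lambda x,y:(210+x/3-.33,110+y/3-.33); v=lambda x,y:(205+x/4-.4,140+y/4-.4);u=lambda x,y:(235+x/4-.4,145+y/4-.4)
X=np.array([.912,-.41,0]);Y=np.array([.41,.912,0]);O=np.array([508.5,-348.5,0])
for a,b,t in [((301,211),(95,165),(305,511)),((386,211),(203,162),(265,495))]:
  p,e=tri(w2,c(*a),w1,v(*b)); p2,e2=tri(w2,c(*a),n,u(*t)); q=onz(w2,c(*a),80)
  print([(z.round(1),((z-O)@X).round(1),((z-O)@Y).round(1)) for z in (p,p2,q)],e.round(1),e2.round(1))
E
```

```text
[(array([ 376.8, -348.6,   74.9]), np.float64(-120.1), np.float64(-54.1)), (array([ 377. , -349.3,   71.2]), np.float64(-119.6), np.float64(-54.6)), (array([ 375.2, -347.6,   80. ]), np.float64(-121.9), np.float64(-53.9))] 0.9 0.9
[(array([ 385.7, -327. ,   76. ]), np.float64(-120.7), np.float64(-30.8)), (array([ 386. , -327.6,   74.1]), np.float64(-120.3), np.float64(-31.2)), (array([ 384.6, -326.8,   80. ]), np.float64(-121.9), np.float64(-31.0))] 0.2 1.1
```

```bash
python3 - <<'E'
from h import *
w2=np.load('w2.npy',allow_pickle=True).item()
c=lambda x,y:(210+x/3-.33,110+y/3-.33)
X=np.array([.912,-.41,0]);Y=np.array([.41,.912,0]);O=np.array([508.5,-348.5,0])
for p in [(405,237),(455,237),(415,293),(473,293)]:
  for z in (8,64,70):
    q=onz(w2,c(*p),z)-O; print(p,z,(q@X).round(1),(q@Y).round(1))
E
```

```text
(405, 237) 8 -93.4 -20.4
(405, 237) 64 -109.9 -24.5
(405, 237) 70 -111.6 -25.0
(455, 237) 8 -93.4 -3.0
(455, 237) 64 -109.8 -10.1
(455, 237) 70 -111.6 -10.8
(415, 293) 8 -72.7 -16.4
(415, 293) 64 -92.7 -21.2
(415, 293) 70 -94.8 -21.7
(473, 293) 8 -72.6 4.2
(473, 293) 64 -92.7 -4.2
(473, 293) 70 -94.8 -5.0
```

Call:
arm_command(targets=[[[-0.0008,0.0033,-0.03,0,0,0,-0.16],[0,0,-0.03,0,0,0,-0.16],[0,0,-0.03,0,0,0,-0.16],[0,0,-0.018,0,0,0,-0.16],[0,0,-0.01,0,0,0,-0.16],[0,0,-0.009,0,0,0,-0.16],[0,0,0,0,0,0,-0.16]]], force=45)

```text
time: 8.82
tool_pos: [390.8, -341.8, 65.2]
tcp_rot: [180.0, -0.0, 155.8]
ft_force: [-0.6, 0.4, 0.7]
finger_gap: 36.1
grip_force: 0.0
```

```bash
python3 - <<'E'
from h import *
s=status.sense(); a,w=snap('wrist','w3.png'); print(s['tool_pos'],s['tcp_rot'],s['finger_gap'],s['ft_force']); np.save('w3.npy',w,allow_pickle=True)
cv2.imwrite('pics/c3.png',cv2.resize(a[100:400,120:520],None,fx=2,fy=2)[:,:,::-1])
E
```

```text
[ 390.79628701 -341.82328172   65.19841609] [ 1.79993318e+02 -1.60289829e-02  1.55756352e+02] 36.14503575034037 [-0.62423259  0.40751912  0.73980012]
```

View pics/c3.png

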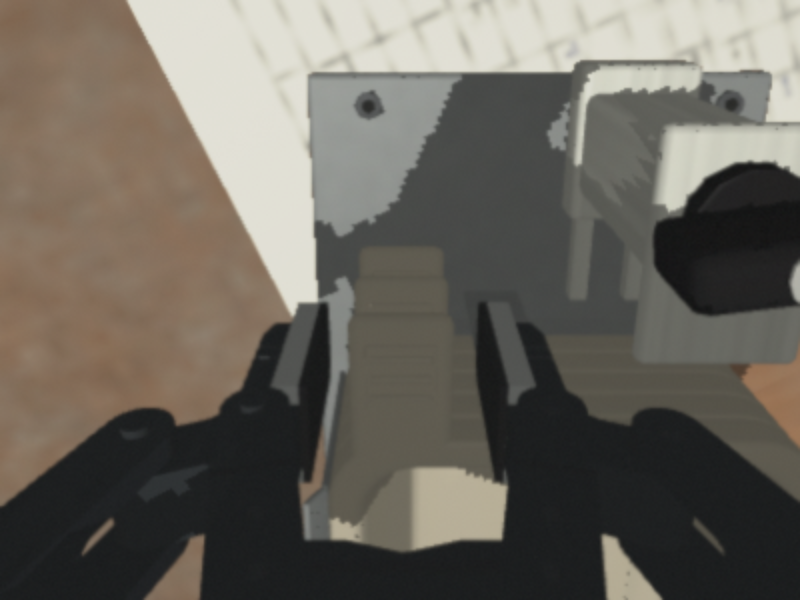

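The tab (columns 350–453) sits centred between the fingers (inner faces at 328 and 478), so I'm closing.

Call:
arm_command(targets=[[[0,0,0,0,0,0,-0.4],[0,0,0,0,0,0,-0.7],[0,0,0,0,0,0,-1],[0,0,0,0,0,0,-1],[0,0,0,0,0,0,-1]]], force=50)

```text
time: 9.5
tool_pos: [391.3, -342.4, 66.3]
tcp_rot: [-180.0, 0.1, 155.8]
ft_force: [-1.5, -0.3, 5.7]
finger_gap: 22.9
grip_force: 49.3
```

Call:
arm_command(targets=[[[0,0,0.003,0.0062,0.0137,0,-1],[0,0,0.003,0.0062,0.0137,0,-1],[0,0,0.003,0.0062,0.0137,0,-1],[0,0,0.003,0.0062,0.0137,0,-1],[-0.0003,0.0001,0.003,0.0062,0.0137,0,-1],[-0.0003,0.0001,0.003,0.0062,0.0137,0,-1],[-0.0003,0.0001,0.003,0.0062,0.0137,0,-1],[-0.0003,0.0001,0.003,0.0062,0.0137,0,-1]]])

```text
time: 10.5
tool_pos: [389.8, -341.6, 89.6]
tcp_rot: [180.0, -6.9, 155.8]
ft_force: [2.0, -0.7, -0.6]
finger_gap: 22.5
grip_force: 48.9
```

Call:
arm_command(targets=[[[0,0,0.003,0.0062,0.0137,0,-1],[0,0,0.003,0.0062,0.0137,0,-1],[0,0,0.003,0.0062,0.0137,0,-1],[0,0,0.003,0.0062,0.0137,0,-1],[0,0,0.003,0.0062,0.0137,0,-1],[0,0,0.003,0.0062,0.0137,0,-1],[0,0,0.003,0.0062,0.0137,0,-1],[0,0,0.003,0.0062,0.0137,0,-1],[0,0,0.003,0.0062,0.0137,0,-1],[0,0,0,0,0,0,-1]]])

```text
time: 11.75
tool_pos: [389.7, -341.6, 116.4]
tcp_rot: [180.0, -14.7, 155.8]
ft_force: [-0.0, -0.5, -1.4]
finger_gap: 22.6
grip_force: 49.0
```

```bash
python3 - <<'E'
from h import *
s=status.sense(); a,m=snap('scene','s4.png'); b,w=snap('wrist','w4.png'); print(s['tool_pos'],s['tcp_rot'],s['ft_force'],s['wrist_torque'])
cv2.imwrite('pics/c4.png',np.vstack([cv2.resize(a[150:280,200:380],(540,390),interpolation=cv2.INTER_CUBIC),cv2.resize(b,(540,210))])[:,:,::-1])
E
```

```text
[ 389.74251041 -341.57418938  116.42043052] [179.97293408 -14.66729756 155.78416277] [-0.04019603 -0.5337692  -1.4349097 ] [-0.09249182 -0.1349687  -0.0016251 ]
```

View pics/c4.png

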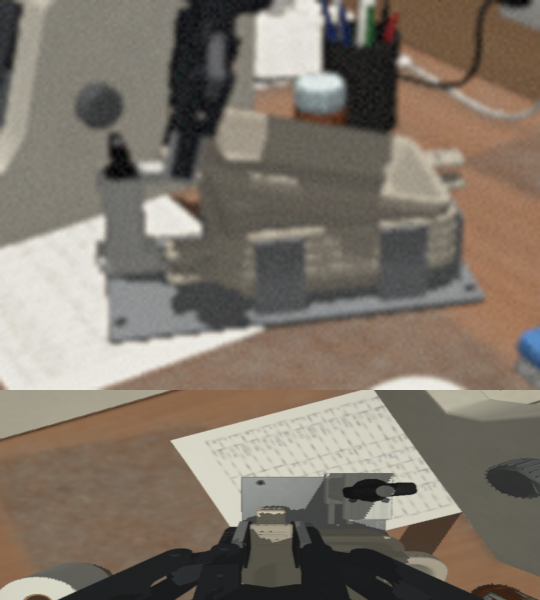

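The tray is tipped by its tab corner with the far end still in the stack, and the next tray is seated. Now I'm lifting.

Call:
arm_command(targets=[[[0,0,0.004,0,0,0,-1],[0,0,0.004,0,0,0,-1],[0,0,0.005,0,0,0,-1],[0,0,0.006,0,0,0,-1],[0,0,0.007,0,0,0,-1],[0,0,0.008,0,0,0,-1],[0,0,0.01,0,0,0,-1],[0,0,0.01,0,0,0,-1],[0,0,0.01,0,0,0,-1],[0,0,0.01,0,0,0,-1]]])

```text
time: 13.1
tool_pos: [389.7, -341.5, 191.1]
tcp_rot: [180.0, -14.6, 155.8]
ft_force: [0.9, 0.3, -0.3]
finger_gap: 22.6
grip_force: 48.9
```

Call:
arm_command(targets=[[[0,0,0.01,-0.0105,-0.0233,0,-1],[0,0,0.01,-0.0105,-0.0233,0,-1],[0,0,0.01,-0.0105,-0.0233,0,-1],[0,0,0.01,-0.0105,-0.0233,0,-1],[0,0,0.01,-0.0105,-0.0233,0,-1],[0,0,0.01,-0.0105,-0.0233,0,-1],[0,0,0.01,-0.0105,-0.0233,0,-1],[0,0,0.01,-0.0105,-0.0233,0,-1],[0,0,0.01,-0.0105,-0.0233,0,-1],[0,0,0.005,-0.0105,-0.0233,0,-1]]])

```text
time: 14.35
tool_pos: [389.8, -341.7, 286.2]
tcp_rot: [180.0, 0.1, 155.8]
ft_force: [0.2, -0.0, -0.3]
finger_gap: 22.6
grip_force: 49.0
```

Call:
arm_command(targets=[[[0,0,0,0,0,0,-1],[0,0,0,0,0,0,-1],[0,0,0,0,0,0,-1]]])

```text
time: 14.72
tool_pos: [389.5, -341.3, 284.7]
tcp_rot: [180.0, -0.1, 155.8]
ft_force: [-0.3, -1.0, -0.6]
finger_gap: 22.3
grip_force: 49.0
```

```bash
python3 - <<'E'
from h import *
s=status.sense(); a,m=snap('scene','s5.png'); b,n=snap('top','t5.png'); print(s['tool_pos'],s['tcp_rot'],s['ft_force'],s['wrist_torque'])
X=np.array([.912,-.41,0]);Y=np.array([.41,.912,0]); P=np.array(s['tool_pos'])
# predicted rim corners if level: tab at X-110,Y-42.4, rim top z=TCP+14
for x in(-90,90):
  for y in(-60,60):
    q=P+X*(x+110)+Y*(y+42.4)+[0,0,14]; print(x,y,q.round(),proj(m,q).round(1),proj(n,q).round(1))
cv2.imwrite('pics/c5.png',np.hstack([cv2.resize(a[60:280,190:390],(400,440),interpolation=cv2.INTER_CUBIC),cv2.resize(b[100:320,215:415],(400,440),interpolation=cv2.INTER_CUBIC)])[:,:,::-1])
E
```

```text
[ 389.53241091 -341.31808369  284.68581064] [ 1.79954817e+02 -6.77780201e-02  1.55782634e+02] [-0.28737411 -0.99331888 -0.63359223] [ 0.02288829  0.02439488 -0.01592228]
-90 -60 [ 401. -366.  299.] [264.2 119.4] [314.3 264.6]
-90 60 [ 450. -256.  299.] [258.6 106.1] [247.1 235.1]
90 -60 [ 565. -439.  299.] [358.9 115.5] [357.4 164. ]
90 60 [ 614. -330.  299.] [341.8 103.2] [291.5 136.7]
```

View pics/c5.png

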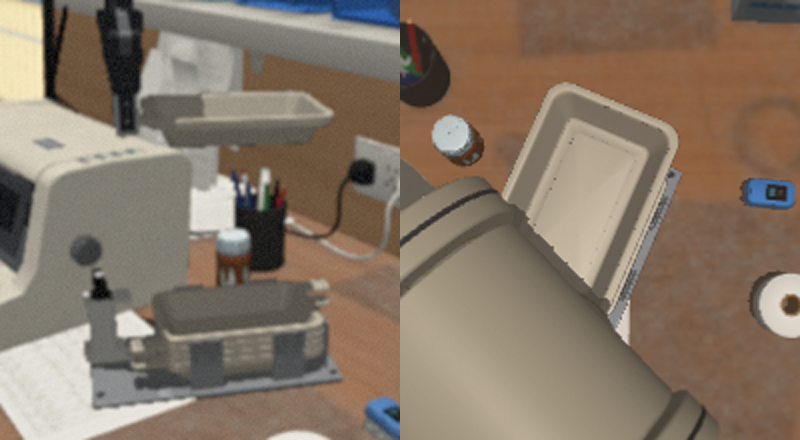

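```bash
python3 - <<'E'
from h import *
a=cv2.imread('pics/s5.png'); m=viewer.camera_model('scene')
X=np.array([.912,-.41,0]);Y=np.array([.41,.912,0]);O=np.array([508.5,-348.5,0])
c=cv2.resize(a[190:270,225:365],None,fx=5,fy=5,interpolation=cv2.INTER_CUBIC)
pj=lambda x,y,z:((proj(m,O+X*x+Y*y+[0,0,z])-[225,190]+.5)*5).astype(int)
pts=np.array([pj(x,y,70) for x,y in[(-90,-60),(90,-60),(90,31),(122,31),(122,54),(90,54),(90,60),(-90,60)]])
cv2.polylines(c,[pts],True,(0,0,255),1); cv2.imwrite('pics/c6.png',c); print(status.sense()['time'])
E
```

```text
14.825
```

View pics/c6.png

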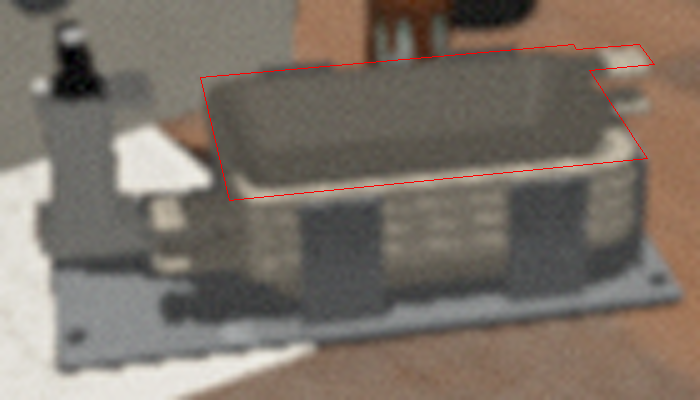

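The next tray's rim and tab match the seated outline at 70 mm. The held tray is level and its underside is about 26 cm up. I'm settling briefly, then handing in.

Call:
arm_command(targets=[[[0,0,0,0,0,0,-1],[0,0,0,0,0,0,-1],[0,0,0,0,0,0,-1],[0,0,0,0,0,0,-1]]])

```text
time: 15.32
tool_pos: [389.6, -341.5, 285.3]
tcp_rot: [180.0, -0.0, 155.8]
ft_force: [0.2, -0.9, -1.1]
finger_gap: 22.8
grip_force: 49.0
```

```bash
python3 -c "
from bench import job; print(job.hand_in())"
```

```text
the job is handed in; nothing more can be done
None
```

The job is handed in at about 15 s: the knob is turned, the keeper is fully back, and the top tray is peeled off and held level about 26 cm up, with the next tray still seated by the camera check; no verdict came back.

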